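# Take the tested choke out of the clamshell fixture

### The arm

A 6-joint arm with a two-finger parallel gripper is mounted at the origin on the work surface. World frame = base frame: x ahead of the robot, y to its left, z up, the work surface at z = 0. Lengths are in m, angles in rad, forces in N, time in s.
With the tool pointing down it reaches from about 0.375 to 0.9 m from the base axis. Payload 3.1 kg.
Tool frame: the origin (TCP) lies midway between the tips of the shut fingers; the grasp point (between the pads) lies 19 mm behind it; z points along the fingers, y is the line along which they close (so a half turn about z gives the same grasp; the last joint's range is limited). The gripper opens to 85 mm and grips with 20 to 120 N. Pads are 22 mm wide; open, the fingers measure 114 mm over their backs; the gripper's body (76 mm by 85 mm) begins 54 mm behind the grasp point. The pads swing forward as they close: fully open they stand 13 mm farther back than shut.
Start: joints at [0.979, 0.527, 1.433, -0, 1.181, -0.178], TCP at [0.251, 0.572, 0.231] pointing down, gripper open.
Joint ranges: [-3.08, 3.08], [-0.75, 2.2], [0.22, 2.44], [-1.43, 4.57], [0, 2.65], [-2.85, 2.85]. Speed limits (rad/s): [2.79, 2.79, 3.14, 3.14, 3.14, 3.14].

### API

Orientations are given as a unit quaternion [x, y, z, w].
In Python, from station import manip gives the robot as it stands. The module is installed in compiled form; this text tells all that it offers.
- The arm moves only by the tool apply_moves, never from a script. Its arguments are lists of equal length, an entry for each row: "claw": the gripper's target within -1 to 1 (fully open at 1, half-way at 0, shut at -1); "travel": the shift along the tool's x, y, z scaled (see below), a list of three; "turn": the turn, a rotation vector about the tool's x, y, z scaled (see below), a list of three. In form: {"claw": [claw, ...], "travel": [[dx, dy, dz], ...], "turn": [[rx, ry, rz], ...]}. A call has 1 to 5 rows; each row is the pose to reach, as a shift and turn from the pose commanded when the call began, along the tool's axes at that moment, turning the shorter way round; what a row does not reach only later rows make up. The controller multiplies each number of a shift by 800 mm and each number of a turn by 180 degrees. A row lasts 1/12 s, in which the tool goes at most 41.7 mm and 7.16 degrees, less where a joint would pass 70% of its speed; a pose out of reach is approached as far as the arm can. A call with a number of a shift or a turn outside -1 to 1 is refused whole. A call with a gripper value outside its range is refused whole. The fingers move at their own pace and stop on an object; "newtons" is the grip in N (left out, the last holds). Time passes only in rows, so rows that repeat a pose let the fingers close. It gives the time, the measured TCP pose, the force, the opening and the grip force at its end, in the units of the state.
- manip.sense(): the state, without advancing time (a new reading comes with each control period).
- manip.snapshot(name): name is "scene" or "top"; returns a dict with "pixels" (420x560x3 uint8, red, green, blue), "depth" (420x560 float32, m along the optical axis (not along the pixel's ray), 0 where there is no reading), "intrinsics" (3x3 intrinsics, pixels), "R" (3x3) and "t" (3): a world point X has camera coordinates R X + t. Camera axes: x right, y down, z forward; pixel columns grow to the right and rows downward; lengths in m; the calibration is good to about 2 mm. A picture is of the moment at which its call begins.
- manip.sign_off(): hands the job in; it is judged then, once.
The state is a dict: "t": time; "q": joint angles; "qd": joint speeds; "tau": joint torques, N m; "tcp_pos": TCP position; "tool_rot": TCP orientation; "force": force on the tool from outside, world axes, zero at the start; "ft_torque": the same for the moment, N m; "finger_gap": opening from 0.0 (shut) to 1.0 (fully open); "gripper_force": force on a finger pad.
Only numpy, scipy, OpenCV 4.12 (cv2) and the standard library are available. Lean on these libraries where they do the work, as an engineer would, in place of code of your own. Each camera call takes 0.05 s, during which the arm holds its last target. There are 200 camera calls.

### The job

The small ring-shaped choke coil in the clamshell test fixture has passed its test. Swing the fixture's lid up and over past upright so that it stays open by itself, then lift the choke out and set it down gently, lying flat, in the shallow steel parts tray. Leave the finned heat sink in its nest and leave the lid open.

Things in the scene. Friction and masses are not known exactly. Their poses are not given: they have to be found in the camera images.
- fixture: Clamshell test fixture, fixed: flat grey base 120 (x) by 190 (y) by 20 mm high, clear lid in an aluminium frame. Origin: centre of the underside; x points from bar side to hinge side, z up. Hinge axis: along y at x 50, z 20.5. Two nests on the base at x -10, y -45 and +45, each with 4 mm high corner stops and open sides. The shut lid covers x -45 to 50, y -90 to 90, up to z 56.
- lid (a joint): Angle of the fixture's lid, rad: 0 shut, 1.57 upright, 1.85 at its open stop, leaning back away from the bar side. Free hinge, no latch: let go below about 1.15 it falls shut, beyond that it falls open to the stop and stays. Lid 0.2 to 0.4 kg.
- lid_bar (a point): Middle of the black round bar that lifts the lid: 12 mm thick, 110 mm long, parallel to the hinge, on an arm at each end (98 mm clear between), about 35 mm free between bar and lid. Shut, it is at x -85, y 0, z 65.5 in the fixture's frame; it moves on a circle of 142 mm radius about the hinge axis. Axes turn with the lid, as the fixture's when shut.
- choke: The choke coil to take out: a black ring wound with copper wire, outer diameter 41 mm, hole 16 mm, 22.5 mm high, about 90 g, lying flat in one of the fixture's two nests (either one). Origin: centre of its underside, z along the ring's axis, up. A spare one like it lies out on the bench and is not meant.
- heat_sink: Aluminium heat sink, 40 by 40 by 22 mm with six upright fins, 60 g, loose in the fixture's other nest; it stays there. Origin: centre of its underside.
- tray: Shallow open rectangular steel tray, fixed to the bench and empty: 170 (x) by 130 (y) by 22 mm high outside, walls and floor 4 mm thick. Origin: centre of its underside, so its inner floor is at z = 4 mm.
Mind the look-alikes: they are no part of the job. Leave any turquoise look-alike of the fixture alone. Leave any yellow look-alike of the tray alone.

How it is judged:
On the way, in this order (a step that is already met when the one before it is completed fails the run):
1. the lid is swung past upright (value of joint lid above 1.6 rad), for 0.2 s.
2. the choke is lifted clear of the fixture (z of choke in the frame of fixture above 0.045 m and contact force between choke and the fingers above 0.1 N), for 0.1 s.
At the end, for the whole second after the job is handed in: The lid stands open past upright (lid joint above 1.6 rad); the choke lies at rest on the tray's floor, inside its walls, flat to within 10 degrees; the heat sink is within 15 mm of where it was in its nest (value of joint lid above 1.6 rad and x of choke in the frame of tray between -0.07 and 0.07 m and y of choke in the frame of tray between -0.05 and 0.05 m and z of choke in the frame of tray below 0.01 m and angle between choke's own z axis and vertical below 0.17 rad and linear speed of choke below 0.03 m/s and distance of heat_sink from where it was at the start of the episode below 0.015 m); the robot touches nothing.
It fails at once if the choke is let go or thrown more than about 80 mm above the bench (height (world z) of choke above 0.08 m and contact force between choke and the fingers below 0.02 N).
It fails at once if the heat sink is taken out of its nest (distance of heat_sink from where it was at the start of the episode above 0.02 m).
It also fails if it takes over 54 s, if anything falls off the work surface, if the arm or the gripper's body presses on something with over 40 N, if the wrist force passes 120 N, or if a joint passes its speed limit or range.

## Working session

There is one attempt and no reset: what is moved stays moved. The work goes in short steps, Python scripts to look and compute and a tool call to move; the robot and the scene stay as the last step left them, time stands still between calls to the robot, and variables do not carry over. Pictures are saved under pics/ and viewed, at most 10 in all, crops included, and the job is handed in when it is done.

Besides the shell and the picture viewer there is one more tool, called after "Emit:" in YAML: its name, and indented under it one key for each argument. apply_moves: Moves the arm, as the interface text tells. Shifts and turns lie within -1 to 1; 1 stands for 800 mm of shift or 180 degrees of turn. Its arguments: {"type":"object","properties":{"claw":{"type":"array","items":{"type":"number"}},"travel":{"type":"array","items":{"type":"array","items":{"type":"number"}}},"turn":{"type":"array","items":{"type":"array","items":{"type":"number"}}},"newtons":{"type":"number"}},"required":["claw","travel","turn"]}

```bash
mkdir -p pics; cat > h.py <<'E'
import numpy as np, cv2
from station import manip
from scipy.spatial.transform import Rotation as Ro
def snap(n,save=None):
    s=manip.snapshot(n)
    if save: cv2.imwrite('pics/'+save,s['pixels'][:,:,::-1])
    return s
def cloud(s):
    K,R,t,d=s['intrinsics'],s['R'],s['t'],s['depth']
    v,u=np.mgrid[0:420,0:560]
    c=np.stack([(u-K[0,2])/K[0,0]*d,(v-K[1,2])/K[1,1]*d,d],-1)
    P=(c-t)@R
    P[d==0]=np.nan
    return P
def ray(s,u,v,z):
    K,R,t=s['intrinsics'],s['R'],s['t']
    o=-R.T@t; r=R.T@np.linalg.inv(K)@np.array([u,v,1.]); return o+r*(z-o[2])/r[2]
def delta(p,rot):  # target world TCP pos & Rotation -> travel, turn numbers
    st=manip.sense(); r0=Ro.from_quat(st['tool_rot'])
    return (r0.inv().apply(np.array(p)-st['tcp_pos'])/.8).round(4),((r0.inv()*rot).as_rotvec()/np.pi).round(4)
E
python3 - <<'E'
from h import *
a=snap('scene','scene0.png');b=snap('top','top0.png')
np.savez('s0.npz',**a);np.savez('t0.npz',**b)
st=manip.sense();print({k:np.round(v,3) for k,v in st.items()})
for s in(a,b):print(-s['R'].T@s['t'],s['R'][2])
E
```

```text
{'t': np.float64(0.1), 'q': array([ 0.978,  0.528,  1.434,  0.   ,  1.181, -0.178]), 'qd': array([-0.001, -0.   , -0.003,  0.001,  0.002, -0.   ]), 'tau': array([-0.0000e+00, -4.4331e+01, -1.7859e+01, -0.0000e+00,  4.0000e-03,
        0.0000e+00]), 'tcp_pos': array([0.251, 0.572, 0.23 ]), 'tool_rot': array([ 0.205,  0.979, -0.001, -0.   ]), 'force': array([ 0.176, -0.27 ,  0.075]), 'ft_torque': array([-0.067,  0.024, -0.021]), 'gripper_force': np.float64(0.0), 'finger_gap': np.float64(0.999)}
[ 1.30305302 -0.19282095  1.29284597] [-0.56510184  0.24909747 -0.78651787]
[0.35226843 0.19534423 1.44249532] [ 0.06931593 -0.00498467 -0.99758231]
```

View pics/scene0.png

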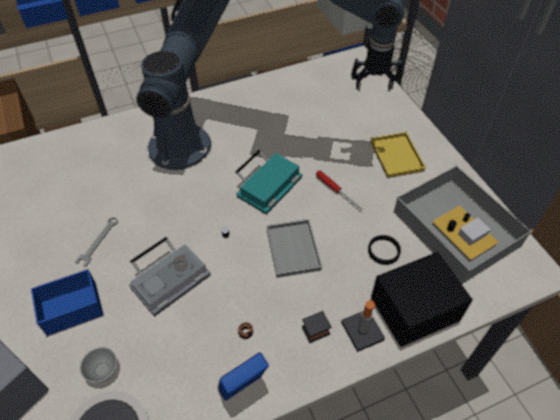

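View pics/top0.png

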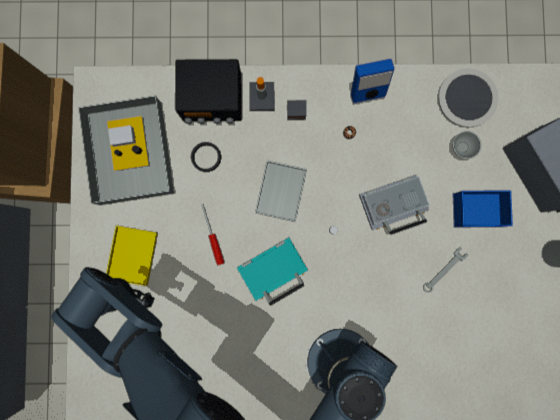

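The scene view shows the grey fixture at (168,277), the turquoise look-alike at (270,182), the grey tray at (293,247), the yellow tray at (398,155) and the spare choke at (246,330). In the top view, the fixture is at (395,203) with its bar at (405,226), the grey tray is at (281,190) and the spare choke is at (350,132). The choke candidates are the nest items at top (383,209) and (410,200), plus the spare. I'll check them in a crop and measure.

```bash
python3 - <<'E'
from h import *
a=dict(np.load('s0.npz'));b=dict(np.load('t0.npz'))
c1=cv2.resize(a['pixels'][230:320,120:220],None,fx=4,fy=4,interpolation=2)
c2=cv2.resize(b['pixels'][165:245,350:440],None,fx=4.4,fy=4.5,interpolation=2)
im=np.zeros((360,800,3),np.uint8);im[:,:400]=c1;im[:360,400:796]=c2[:360]
cv2.imwrite('pics/crop.png',im[:,:,::-1])
P=cloud(b)
# fixture cloud
sub=P[165:245,350:440].reshape(-1,3)
z=sub[:,2];print(np.histogram(z[~np.isnan(z)],bins=np.arange(-.01,.1,.01)))
m=(P[:,:,2]>.012)
m2=np.zeros_like(m,np.uint8);m2[165:245,350:440]=m[165:245,350:440]
n,l,st,ce=cv2.connectedComponentsWithStats(m2)
for i in range(1,n):
    if st[i,4]>30:
        q=P[l==i];print(st[i],cv2.minAreaRect((q[:,:2]*1000).astype(np.float32)),np.nanmax(q[:,2]))
m3=np.zeros_like(m2);m3[150:230,245:315]=(m|(P[:,:,2]>.003))[150:230,245:315]
n,l,st,ce=cv2.connectedComponentsWithStats(m3)
for i in range(1,n):
    if st[i,4]>30:
        q=P[l==i];print('tray',st[i],cv2.minAreaRect((q[:,:2]*1000).astype(np.float32)),np.nanmax(q[:,2]),np.nanmedian(q[:,2]))
E
```

```text
(array([1926, 2622,  224,  290,   33,   67, 1667,  250,   91,    0]), array([-0.01,  0.  ,  0.01,  0.02,  0.03,  0.04,  0.05,  0.06,  0.07,
        0.08,  0.09]))
[ 360  175   70   60 2596] ((480.5137634277344, -177.8698272705078), (151.07542419433594, 190.23548889160156), 18.79804801940918) 0.07911289154761397
tray [ 254  150   55   77 1757] ((545.2015380859375, 186.1737060546875), (160.5814208984375, 216.73477172851562), 77.37442016601562) 0.028744171504861075 0.006243214730636188
```

View pics/crop.png

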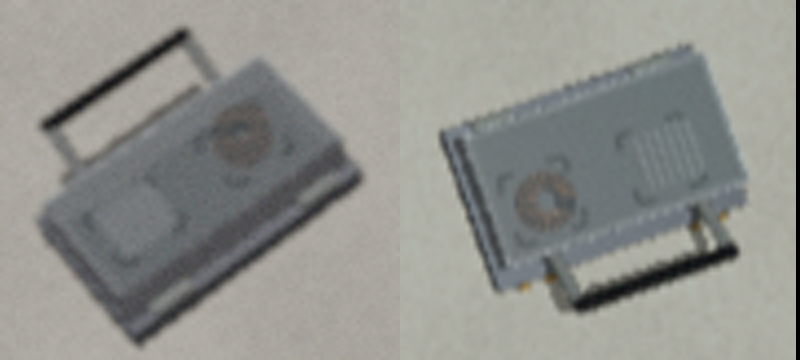

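The crop confirms it. The ring wound with copper, at crop (545,203), i.e. top (383,209), is in the fixture's +y nest. The finned heat sink is at crop (668,160), i.e. top (410,200). The third ring, the spare, lies on the bench. The fixture's x axis points away from the robot at a yaw of about +19°.

```bash
python3 - <<'E'
from h import *
a=dict(np.load('s0.npz'));b=dict(np.load('t0.npz'))
boxes={'scene':(a,(230,320,120,220),(215,280,260,325)),'top':(b,(165,245,350,440),(150,230,245,315))}
for n,(s,f,tr) in boxes.items():
    P=cloud(s)
    def reg(bx):
        m=np.zeros((420,560),bool);m[bx[0]:bx[1],bx[2]:bx[3]]=1;return m
    g=s['pixels'].max(-1).astype(int)
    F=reg(f)
    bar=F&(g<60)&(P[:,:,2]>.058)
    q=P[bar];r=cv2.minAreaRect((q[:,:2]*1000).astype(np.float32));print(n,'bar',len(q),r,np.nanpercentile(q[:,2],[5,50,95]))
    lid=F&(P[:,:,2]>.046)&(P[:,:,2]<.064)&(g>70)
    l=cv2.morphologyEx(lid.astype(np.uint8),cv2.MORPH_OPEN,np.ones((3,3)))>0
    q=P[l];r=cv2.minAreaRect((q[:,:2]*1000).astype(np.float32));print('lid',len(q),r,np.median(q[:,2]))
    T=reg(tr)
    q=P[T&(P[:,:,2]>.012)];q=q[~np.isnan(q[:,0])];print('tray rim',len(q),cv2.minAreaRect((q[:,:2]*1000).astype(np.float32)),np.median(q[:,2]))
    hsv=cv2.cvtColor(s['pixels'],cv2.COLOR_RGB2HSV)
    # copper
    c=F&(s['pixels'][:,:,0].astype(int)-s['pixels'][:,:,2]>12)&l
    v,u=np.where(c);print('copper',len(u),np.median(u),np.median(v),ray(s,np.median(u),np.median(v),.035))
    # tray by edge colour: bench brighter & warm
    sat=(s['pixels'][:,:,0].astype(int)-s['pixels'][:,:,2])
    m=T&(sat<4);m=cv2.morphologyEx(m.astype(np.uint8),cv2.MORPH_OPEN,np.ones((3,3)))
    cs,_=cv2.findContours(m,0,2);k=max(cs,key=cv2.contourArea)[:,0]
    w=np.array([ray(s,*p,.015)[:2]*1000 for p in k],np.float32);print('traycol',cv2.minAreaRect(w))
E
```

```text
scene bar 79 ((417.6559143066406, -205.24574279785156), (11.03545093536377, 110.82386779785156), 20.779674530029297) [0.06548386 0.07010715 0.07391431]
lid 2200 ((488.89849853515625, -180.9154510498047), (123.51811218261719, 180.64144897460938), 20.204147338867188) 0.05581847665011769
tray rim 440 ((534.6117553710938, 176.95730590820312), (130.84225463867188, 174.52587890625), 76.97709655761719) 0.020650366829400017
copper 0 nan nan [nan nan nan]
traycol ((534.8519897460938, 177.9674530029297), (128.52139282226562, 176.04722595214844), 76.61274719238281)
top bar 105 ((416.39666748046875, -198.5040283203125), (8.234603881835938, 113.96537780761719), 18.979843139648438) [0.0667743  0.07057302 0.07616866]
lid 1840 ((488.09942626953125, -176.61724853515625), (115.93515014648438, 181.78594970703125), 18.75356674194336) 0.0561105422906576
tray rim 301 ((534.279052734375, 181.29779052734375), (130.09036254882812, 170.903564453125), 76.9299545288086) 0.02123709761826208
copper 12 383.0 208.5 [ 0.47425337 -0.13550332  0.035     ]
traycol ((535.7081298828125, 180.95188903808594), (130.35023498535156, 171.6470489501953), 76.77680969238281)
  return _methods._mean(a, axis=axis, dtype=dtype,
  ret = ret.dtype.type(ret / rcount)
```

Measurements agree with the given sizes. The choke in the nest is predicted from the fixture at (.473,-.135) and copper-measured at (.474,-.1355). The bar centre is (.417,-.202) and the tray centre is (.535,.179). I'll approach the bar with the tool down, closing along the fixture's x.

```bash
cat >> h.py <<'E'
yaw=np.radians(19.5); ex=np.array([np.cos(yaw),np.sin(yaw),0]); ez=np.array([0,0,1.]); ey=np.cross(ez,ex)
bar=np.array([.417,-.202,.0655]); org=bar+.085*ex; org[2]=0
rot=Ro.from_matrix(np.stack([np.cross(ex,-ez),ex,-ez],1))
hinge=org+.05*ex+.0205*ez
def barp(th): # bar position at lid angle
    a=np.arctan2(.045,-.135)-th; r=np.hypot(.045,.135)
    return hinge+r*np.cos(a)*ex+r*np.sin(a)*ez
tray=np.array([.535,.179,0])
def D(*ps):
    for p in ps:
        a,b=delta(p,rot); print(a.tolist(),b.tolist(),'rows',round(np.linalg.norm(a)*800/41.7,1))
def S():
    s=manip.sense();print({k:np.round(s[k],3).tolist() for k in('t','tcp_pos','force','finger_gap','gripper_force')})
E
python3 -c "
from h import *
print(org,hinge);D([.48,.18,.2],bar+[0,0,.1])"
```

```text
[ 0.49712453 -0.17362642  0.        ] [ 0.5442566  -0.15693607  0.0205    ]
[-0.4591, -0.3331, 0.0385] [-0.0006, 0.0001, 0.2599] rows 10.9
[-0.579, -0.8019, 0.0825] [-0.0006, 0.0001, 0.2599] rows 19.0
```

Emit:
apply_moves:
  claw: [-0.2,-0.2,-0.2,-0.2,-0.2]
  travel:
    - [-0.153,-0.111,0.013]
    - [-0.153,-0.111,0.013]
    - [-0.153,-0.111,0.013]
    - [-0.153,-0.111,0.013]
    - [-0.153,-0.111,0.013]
  turn:
    - [0,0,0]
    - [0,0,0]
    - [0,0,0]
    - [0,0,0]
    - [0,0,0]

```text
t: 0.52
tcp_pos: [0.3291, 0.4372, 0.22]
tool_rot: [0.208, 0.978, -0.002, -0.0]
force: [-0.0, -0.0, 0.1]
finger_gap: 0.397
gripper_force: 0.0
```

Emit:
apply_moves:
  claw: [-0.2,-0.2,-0.2,-0.2,-0.2]
  travel:
    - [-0.153,-0.111,0.013]
    - [-0.153,-0.111,0.013]
    - [-0.153,-0.111,0.013]
    - [-0.153,-0.111,0.013]
    - [-0.153,-0.111,0.013]
  turn:
    - [0,0,0]
    - [0,0,0]
    - [0,0,0]
    - [0,0,0]
    - [0,0,0]

```text
t: 0.93
tcp_pos: [0.4062, 0.308, 0.21]
tool_rot: [0.208, 0.978, -0.001, 0.0]
force: [-0.2, 0.3, 0.2]
finger_gap: 0.396
gripper_force: 0.0
```

Emit:
apply_moves:
  claw: [-0.2,-0.2,-0.2,-0.2,-0.2]
  travel:
    - [-0.153,-0.111,0.013]
    - [-0.153,-0.111,0.013]
    - [-0.153,-0.111,0.013]
    - [-0.153,-0.111,0.013]
    - [-0.153,-0.111,0.013]
  turn:
    - [0,0,0]
    - [0,0,0]
    - [0,0,0]
    - [0,0,0]
    - [0,0,0]

```text
t: 1.35
tcp_pos: [0.4835, 0.178, 0.1999]
tool_rot: [0.208, 0.978, -0.0, 0.001]
force: [0.2, -0.1, -0.3]
finger_gap: 0.398
gripper_force: 0.0
```

```bash
python3 -c "
from h import *
S();D(bar+[0,0,.1])"
```

```text
{'t': 1.35, 'tcp_pos': [0.484, 0.178, 0.2], 'force': [0.195, -0.145, -0.31], 'finger_gap': 0.398, 'gripper_force': 0.0}
[-0.1168, -0.4679, 0.0431] [0.0004, 0.0007, 0.2585] rows 9.3
```

Emit:
apply_moves:
  claw: [-0.2,-0.2,-0.2,-0.2,-0.2]
  travel:
    - [-0.058,-0.234,0.021]
    - [-0.058,-0.234,0.021]
    - [-0.058,-0.234,0.021]
    - [-0.058,-0.234,0.021]
    - [-0.058,-0.234,0.021]
  turn:
    - [0,0,0]
    - [0,0,0]
    - [0,0,0]
    - [0,0,0]
    - [0,0,0]

```text
t: 1.77
tcp_pos: [0.4468, -0.0103, 0.1831]
tool_rot: [0.205, 0.979, 0.0, -0.0]
force: [0.8, -0.1, 0.3]
finger_gap: 0.397
gripper_force: 0.0
```

Emit:
apply_moves:
  claw: [-0.2,-0.2,-0.2,-0.2,-0.2]
  travel:
    - [-0.058,-0.234,0.021]
    - [-0.058,-0.234,0.021]
    - [-0.058,-0.234,0.021]
    - [-0.058,-0.234,0.021]
    - [-0.058,-0.234,0.021]
  turn:
    - [0,0,0.1]
    - [0,0,0.1]
    - [0,0,0.1]
    - [0,0,0.1]
    - [0,0,0.1]

```text
t: 2.18
tcp_pos: [0.4153, -0.2016, 0.1665]
tool_rot: [0.357, 0.934, -0.0, 0.001]
force: [1.4, 0.1, 0.5]
finger_gap: 0.397
gripper_force: 0.0
```

Emit:
apply_moves:
  claw: [-0.2,-0.2,-0.2,-0.2,-0.2]
  travel:
    - [0,0,0]
    - [0,0,0]
    - [0,0,0]
    - [0,0,0]
    - [0,0,0]
  turn:
    - [0,0,0.1585]
    - [0,0,0.1585]
    - [0,0,0.1585]
    - [0,0,0.1585]
    - [0,0,0.1585]

```text
t: 2.6
tcp_pos: [0.4154, -0.1981, 0.1665]
tool_rot: [0.576, 0.818, 0.0, -0.0]
force: [-0.1, -0.5, 0.5]
finger_gap: 0.401
gripper_force: 0.0
```

```bash
python3 -c "
from h import *
S();D(bar+[0,0,.1],bar+[0,0,-.018])
s=snap('scene','s1.png');t=snap('top')
im=np.zeros((560,800,3),np.uint8)
im[:,:400]=cv2.resize(s['pixels'][190:330,100:200],(400,560),interpolation=2);im[:560,400:]=cv2.resize(t['pixels'][150:290,360:460],(400,560),interpolation=2)
cv2.imwrite('pics/c1.png',im[:,:,::-1])"
```

```text
{'t': 2.6, 'tcp_pos': [0.415, -0.198, 0.166], 'force': [-0.083, -0.467, 0.526], 'finger_gap': 0.401, 'gripper_force': 0.0}
[-0.0052, 0.0002, 0.0012] [0.0001, -0.0002, 0.0011] rows 0.1
[-0.0053, 0.0001, 0.1487] [0.0001, -0.0002, 0.0011] rows 2.9
```

View pics/c1.png

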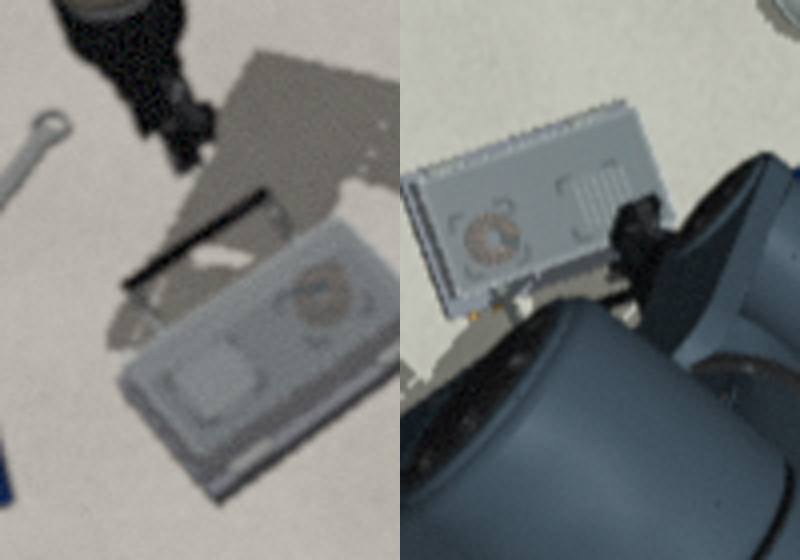

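The crop shows the gripper above and behind the bar, with the fingers to either side of the bar line, and the lid is still shut. Next I descend over the bar.

Emit:
apply_moves:
  claw: [-0.2,-0.2,-0.2,-0.2,-0.2]
  travel:
    - [-0.005,0,0.03]
    - [-0.005,0,0.06]
    - [-0.005,0,0.085]
    - [-0.005,0,0.1]
    - [-0.005,0,0.115]
  turn:
    - [0,0,0]
    - [0,0,0]
    - [0,0,0]
    - [0,0,0]
    - [0,0,0]

```text
t: 3.12
tcp_pos: [0.4163, -0.2024, 0.0735]
tool_rot: [0.574, 0.819, 0.0, -0.001]
force: [0.4, 1.3, -0.4]
finger_gap: 0.402
gripper_force: 0.0
```

Emit:
apply_moves:
  claw: [-0.2,-0.2,-0.2,-0.2,-0.2]
  travel:
    - [0,0,0.01]
    - [0,0,0.02]
    - [0,0,0.028]
    - [0,0,0.034]
    - [0,0,0.034]
  turn:
    - [0,0,0]
    - [0,0,0]
    - [0,0,0]
    - [0,0,0]
    - [0,0,0]

```text
t: 3.53
tcp_pos: [0.416, -0.203, 0.0467]
tool_rot: [0.575, 0.818, 0.0, -0.0]
force: [-0.1, -0.6, -0.1]
finger_gap: 0.4
gripper_force: 0.0
```

Emit:
apply_moves:
  claw: [-0.5,-0.8,-1,-1,-1]
  travel:
    - [0,0,0]
    - [0,0,0]
    - [0,0,0]
    - [0,0,0]
    - [0,0,0]
  turn:
    - [0,0,0]
    - [0,0,0]
    - [0,0,0]
    - [0,0,0]
    - [0,0,0]
  newtons: 25

```text
t: 3.95
tcp_pos: [0.4165, -0.2034, 0.0477]
tool_rot: [0.575, 0.818, 0.0, 0.001]
force: [0.4, 0.9, 1.1]
finger_gap: 0.124
gripper_force: 24.5
```

```bash
python3 -c "
from h import *
S()
g=manip.sense()['tcp_pos']
for th in np.arange(.15,1.81,.15): D(g+barp(th)-bar)"
```

```text
{'t': 3.95, 'tcp_pos': [0.416, -0.203, 0.048], 'force': [0.389, 0.919, 1.054], 'finger_gap': 0.124, 'gripper_force': 24.455}
[-0.0001, 0.0103, -0.0246] [0.0002, 0.0003, 0.0013] rows 0.5
[-0.0001, 0.0242, -0.0473] [0.0002, 0.0003, 0.0013] rows 1.0
[-0.0002, 0.0413, -0.0678] [0.0002, 0.0003, 0.0013] rows 1.5
[-0.0003, 0.0613, -0.0854] [0.0002, 0.0003, 0.0013] rows 2.0
[-0.0004, 0.0837, -0.0999] [0.0002, 0.0003, 0.0013] rows 2.5
[-0.0005, 0.108, -0.1108] [0.0002, 0.0003, 0.0013] rows 3.0
[-0.0006, 0.1337, -0.118] [0.0002, 0.0003, 0.0013] rows 3.4
[-0.0007, 0.1601, -0.1213] [0.0002, 0.0003, 0.0013] rows 3.9
[-0.0009, 0.1868, -0.1206] [0.0002, 0.0003, 0.0013] rows 4.3
[-0.001, 0.213, -0.1159] [0.0002, 0.0003, 0.0013] rows 4.7
[-0.0011, 0.2383, -0.1073] [0.0002, 0.0003, 0.0013] rows 5.0
[-0.0011, 0.2619, -0.0951] [0.0002, 0.0003, 0.0013] rows 5.3
```

Gripped: the gap of 0.124 × 85 mm is about 10.5 mm, which matches the 12 mm bar. I'll follow the arc slowly and check force after the first part.

Emit:
apply_moves:
  claw: [-1,-1,-1,-1,-1]
  travel:
    - [0,0.005,-0.0123]
    - [0,0.0103,-0.0246]
    - [0,0.017,-0.036]
    - [0,0.0242,-0.0473]
    - [0,0.0325,-0.058]
  turn:
    - [0,0,0]
    - [0,0,0]
    - [0,0,0]
    - [0,0,0]
    - [0,0,0]

```text
t: 4.37
tcp_pos: [0.4397, -0.1953, 0.0944]
tool_rot: [0.575, 0.818, -0.001, -0.0]
force: [-4.4, -4.8, 1.4]
finger_gap: 0.126
gripper_force: 24.5
```

```bash
python3 -c "
from h import *
S()
g=np.array([.4163,-.2034,.0477])
for th in np.arange(.6,1.81,.15): D(g+barp(th)-bar)"
```

```text
{'t': 4.367, 'tcp_pos': [0.44, -0.195, 0.094], 'force': [-4.446, -4.804, 1.4], 'finger_gap': 0.126, 'gripper_force': 24.454}
[0.0, 0.0302, -0.0272] [-0.0008, 0.0002, 0.0019] rows 0.8
[-0.0001, 0.0525, -0.0417] [-0.0008, 0.0002, 0.0019] rows 1.3
[-0.0003, 0.0768, -0.0527] [-0.0008, 0.0002, 0.0019] rows 1.8
[-0.0004, 0.1024, -0.06] [-0.0008, 0.0002, 0.0019] rows 2.3
[-0.0006, 0.1289, -0.0634] [-0.0008, 0.0002, 0.0019] rows 2.8
[-0.0007, 0.1555, -0.0627] [-0.0008, 0.0002, 0.0019] rows 3.2
[-0.0009, 0.1818, -0.0581] [-0.0008, 0.0002, 0.0019] rows 3.7
[-0.001, 0.207, -0.0497] [-0.0008, 0.0002, 0.0019] rows 4.1
[-0.0012, 0.2308, -0.0375] [-0.0008, 0.0002, 0.0019] rows 4.5
```

Emit:
apply_moves:
  claw: [-1,-1,-1,-1,-1]
  travel:
    - [0,0.013,-0.014]
    - [0,0.0302,-0.0272]
    - [0,0.041,-0.035]
    - [0,0.0525,-0.0417]
    - [0,0.0645,-0.0477]
  turn:
    - [0,0,0]
    - [0,0,0]
    - [0,0,0]
    - [0,0,0]
    - [0,0,0]

```text
t: 4.78
tcp_pos: [0.4885, -0.1786, 0.1338]
tool_rot: [0.575, 0.818, -0.002, 0.001]
force: [-3.6, -3.8, 6.2]
finger_gap: 0.129
gripper_force: 25.4
```

```bash
python3 -c "
from h import *
S()
g=np.array([.4163,-.2034,.0477])
for th in np.arange(.9,1.81,.15): D(g+barp(th)-bar)"
```

```text
{'t': 4.783, 'tcp_pos': [0.488, -0.179, 0.134], 'force': [-3.571, -3.812, 6.21], 'finger_gap': 0.129, 'gripper_force': 25.351}
[0.0008, 0.0126, -0.0034] [-0.0008, 0.001, 0.0018] rows 0.3
[0.0006, 0.0382, -0.0106] [-0.0008, 0.001, 0.0018] rows 0.8
[0.0005, 0.0646, -0.014] [-0.0008, 0.001, 0.0018] rows 1.3
[0.0003, 0.0913, -0.0134] [-0.0008, 0.001, 0.0018] rows 1.8
[0.0002, 0.1175, -0.0088] [-0.0008, 0.001, 0.0018] rows 2.3
[0.0001, 0.1428, -0.0003] [-0.0008, 0.001, 0.0018] rows 2.7
[-0.0, 0.1665, 0.0119] [-0.0008, 0.001, 0.0018] rows 3.2
```

Emit:
apply_moves:
  claw: [-1,-1,-1,-1,-1]
  travel:
    - [0,0.0126,-0.0034]
    - [0,0.0255,-0.0075]
    - [0,0.0382,-0.0106]
    - [0,0.0512,-0.0127]
    - [0,0.0646,-0.014]
  turn:
    - [0,0,0]
    - [0,0,0]
    - [0,0,0]
    - [0,0,0]
    - [0,0,0]

```text
t: 5.2
tcp_pos: [0.5391, -0.1613, 0.1443]
tool_rot: [0.575, 0.818, -0.001, 0.002]
force: [-1.3, -4.9, 5.4]
finger_gap: 0.127
gripper_force: 26.1
```

```bash
python3 -c "
from h import *
S()
g=np.array([.4163,-.2034,.0477])
for th in np.arange(1.35,1.81,.075): D(g+barp(th)-bar)"
```

```text
{'t': 5.2, 'tcp_pos': [0.539, -0.161, 0.144], 'force': [-1.254, -4.86, 5.399], 'finger_gap': 0.127, 'gripper_force': 26.144}
[0.0015, 0.0244, 0.0001] [0.0003, 0.0015, 0.0015] rows 0.5
[0.0014, 0.0377, 0.002] [0.0003, 0.0015, 0.0015] rows 0.7
[0.0014, 0.0507, 0.0048] [0.0003, 0.0015, 0.0015] rows 1.0
[0.0013, 0.0635, 0.0086] [0.0003, 0.0015, 0.0015] rows 1.2
[0.0013, 0.0759, 0.0134] [0.0003, 0.0015, 0.0015] rows 1.5
[0.0012, 0.088, 0.019] [0.0003, 0.0015, 0.0015] rows 1.7
[0.0012, 0.0996, 0.0256] [0.0003, 0.0015, 0.0015] rows 2.0
```

Emit:
apply_moves:
  claw: [-1,-1,-1,-1,-1]
  travel:
    - [0,0.0244,0]
    - [0,0.0377,0.002]
    - [0,0.0507,0.0048]
    - [0,0.0635,0.0086]
    - [0,0.0759,0.0134]
  turn:
    - [0,0,0]
    - [0,0,0]
    - [0,0,0]
    - [0,0,0]
    - [0,0,0]

```text
t: 5.62
tcp_pos: [0.5971, -0.1408, 0.1328]
tool_rot: [0.575, 0.818, -0.001, 0.003]
force: [2.0, -4.6, 3.5]
finger_gap: 0.129
gripper_force: 26.1
```

```bash
python3 -c "
from h import *
S()
g=np.array([.4163,-.2034,.0477])
for th in [1.65,1.7,1.75,1.78,1.8]: D(g+barp(th)-bar)"
```

```text
{'t': 5.617, 'tcp_pos': [0.597, -0.141, 0.133], 'force': [2.001, -4.625, 3.542], 'finger_gap': 0.129, 'gripper_force': 26.147}
[0.0017, -0.0009, -0.0012] [0.0006, 0.0016, 0.0016] rows 0.0
[0.0016, 0.0072, 0.0025] [0.0006, 0.0016, 0.0016] rows 0.1
[0.0016, 0.0151, 0.0066] [0.0006, 0.0016, 0.0016] rows 0.3
[0.0016, 0.0197, 0.0092] [0.0006, 0.0016, 0.0016] rows 0.4
[0.0016, 0.0228, 0.0111] [0.0006, 0.0016, 0.0016] rows 0.5
```

Lid at about 1.65. I'll go on to about 1.78, open, then rise.

Emit:
apply_moves:
  claw: [-1,-1,-1,-1,-1]
  travel:
    - [0,0.0072,0.0025]
    - [0,0.0151,0.0066]
    - [0,0.0197,0.0092]
    - [0,0.0197,0.0092]
    - [0,0.0197,0.0092]
  turn:
    - [0,0,0]
    - [0,0,0]
    - [0,0,0]
    - [0,0,0]
    - [0,0,0]

```text
t: 6.03
tcp_pos: [0.6118, -0.1355, 0.125]
tool_rot: [0.575, 0.818, -0.0, 0.003]
force: [1.9, -6.5, -0.3]
finger_gap: 0.13
gripper_force: 25.9
```

Emit:
apply_moves:
  claw: [-0.6,-0.3,-0.2,-0.2,-0.2]
  travel:
    - [0,0,0]
    - [0,0,0]
    - [0,0,0]
    - [0,0,-0.02]
    - [0,0,-0.04]
  turn:
    - [0,0,0]
    - [0,0,0]
    - [0,0,0]
    - [0,0,0]
    - [0,0,0]

```text
t: 6.45
tcp_pos: [0.6081, -0.1324, 0.1557]
tool_rot: [0.575, 0.818, -0.0, -0.003]
force: [-0.2, -0.5, 0.4]
finger_gap: 0.397
gripper_force: 0.0
```

Emit:
apply_moves:
  claw: [-0.2,-0.2,-0.2,-0.2,-0.2]
  travel:
    - [0,0,-0.03]
    - [0,0,-0.06]
    - [0,0,-0.08]
    - [0,-0.04,-0.08]
    - [0,-0.08,-0.08]
  turn:
    - [0,0,0]
    - [0,0,0]
    - [0,0,0]
    - [0,0,0]
    - [0,0,0]

```text
t: 6.87
tcp_pos: [0.5502, -0.1547, 0.2221]
tool_rot: [0.574, 0.819, 0.0, 0.001]
force: [-1.1, -0.6, -0.6]
finger_gap: 0.4
gripper_force: 0.0
```

```bash
python3 -c "
from h import *
S();s=snap('scene','s2.png');t=snap('top','t2.png')
np.savez('s2.npz',**s);np.savez('t2.npz',**t)
im=np.zeros((480,800,3),np.uint8)
im[:,:400]=cv2.resize(s['pixels'][210:330,110:210],(400,480),interpolation=2);im[:,400:]=cv2.resize(t['pixels'][140:260,340:440],(400,480),interpolation=2)
cv2.imwrite('pics/c2.png',im[:,:,::-1])"
```

```text
{'t': 6.867, 'tcp_pos': [0.55, -0.155, 0.222], 'force': [-1.068, -0.552, -0.6], 'finger_gap': 0.4, 'gripper_force': 0.0}
```

View pics/c2.png

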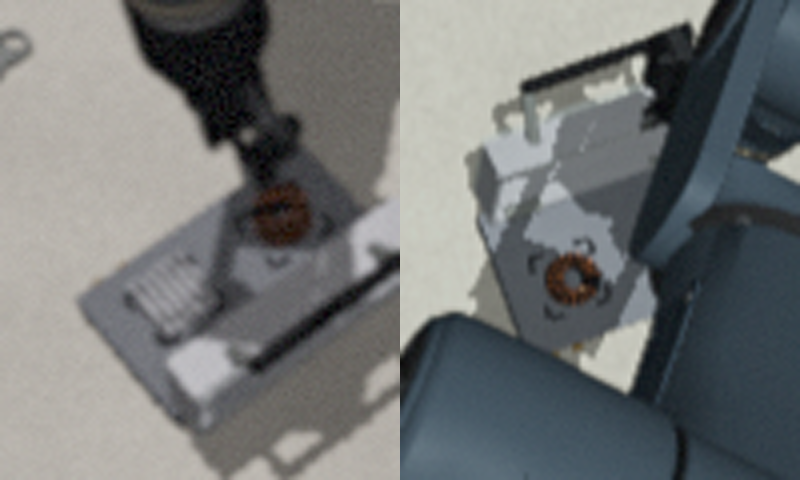

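The lid stands open and leans back. The choke is clearly visible at top (383,209) and scene (180,263), and the heat sink is in its nest at scene (152,282). Now I'll measure the choke from both views.

```bash
python3 -c "
from h import *
for n,bx in (('s2',(245,285,165,200)),('t2',(195,225,370,400))):
    s=dict(np.load(n+'.npz'));m=np.zeros((420,560),np.uint8)
    p=s['pixels'].astype(int);c=(p[:,:,0]-p[:,:,2]>20)
    m[bx[0]:bx[1],bx[2]:bx[3]]=c[bx[0]:bx[1],bx[2]:bx[3]]
    n_,l,st,ce=cv2.connectedComponentsWithStats(cv2.morphologyEx(m,cv2.MORPH_CLOSE,np.ones((3,3))))
    i=1+np.argmax(st[1:,4]);print(n,st[i],ce[i]);v,u=np.where(l==i)
    cc=cv2.minEnclosingCircle(np.stack([u,v],1).astype(np.float32));print(cc, ray(s,*cc[0],.036),ray(s,*ce[i],.036))
    P=cloud(s)[l==i];top=P[P[:,2]>.038];print(len(top),np.median(P[:,2]),np.percentile(P[:,2],90),(np.nanmin(top,0)+np.nanmax(top,0))/2,np.nanmax(top,0)-np.nanmin(top,0))
ch=org-.01*ex+.045*ey;print('pred',ch)
S();D(np.array([ch[0],ch[1],.12]))
"
```

```text
s2 [174 256  13  15 119] [179.95798319 262.93277311]
((180.5, 263.0), 7.159010887145996) [ 0.47230711 -0.13580105  0.036     ] [ 0.47149636 -0.13711108  0.036     ]
97 nan nan [ 0.47337553 -0.13713358  0.043552  ] [0.03863116 0.03410618 0.0110113 ]
t2 [377 203  13  13  99] [382.7979798  209.05050505]
((383.04638671875, 208.99484252929688), 6.370309829711914) [ 0.47262765 -0.13537495  0.036     ] [ 0.47246072 -0.13460073  0.036     ]
90 0.042903436048633635 0.04620136969490548 [ 0.47199903 -0.13332421  0.04442147] [0.03771448 0.03774166 0.01234621]
pred [ 0.4726768  -0.13454562  0.        ]
{'t': 6.967, 'tcp_pos': [0.544, -0.154, 0.22], 'force': [0.174, 0.52, -0.617], 'finger_gap': 0.405, 'gripper_force': 0.0}
[0.0528, -0.0753, 0.1261] [-0.0018, -0.0016, 0.001] rows 3.0
```

The views agree: choke at (.4725,-.1355), top at about z .043. I'll move above it with the claw at about 56 mm and descend.

Emit:
apply_moves:
  claw: [0.32,0.32,0.32,0.32,0.32]
  travel:
    - [0.053,-0.076,0.03]
    - [0.053,-0.076,0.07]
    - [0.053,-0.076,0.12]
    - [0.053,-0.076,0.13]
    - [0.053,-0.076,0.13]
  turn:
    - [0,0,0]
    - [0,0,0]
    - [0,0,0]
    - [0,0,0]
    - [0,0,0]

```text
t: 7.38
tcp_pos: [0.4743, -0.1335, 0.1135]
tool_rot: [0.575, 0.818, -0.0, -0.005]
force: [-0.7, 0.7, 0.6]
finger_gap: 0.661
gripper_force: 0.0
```

```bash
python3 -c "
from h import *
S();D([.4725,-.1355,.05],[.4725,-.1355,.02])"
```

```text
{'t': 7.383, 'tcp_pos': [0.474, -0.134, 0.113], 'force': [-0.723, 0.731, 0.645], 'finger_gap': 0.661, 'gripper_force': 0.0}
[-0.0022, -0.0024, 0.0793] [-0.0021, -0.0026, 0.0014] rows 1.5
[-0.0025, -0.0022, 0.1168] [-0.0021, -0.0026, 0.0014] rows 2.2
```

Emit:
apply_moves:
  claw: [0.32,0.32,0.32,0.32,0.32]
  travel:
    - [-0.002,-0.002,0.025]
    - [-0.002,-0.002,0.05]
    - [-0.002,-0.002,0.07]
    - [-0.002,-0.002,0.085]
    - [-0.002,-0.002,0.095]
  turn:
    - [0,0,0]
    - [0,0,0]
    - [0,0,0]
    - [0,0,0]
    - [0,0,0]

```text
t: 7.8
tcp_pos: [0.4782, -0.1381, 0.0407]
tool_rot: [0.575, 0.818, 0.0, 0.0]
force: [0.6, -0.2, -0.1]
finger_gap: 0.656
gripper_force: 0.0
```

Emit:
apply_moves:
  claw: [0.32,0.32,0.32,0.32,0.32]
  travel:
    - [0,0,0.005]
    - [0,0,0.01]
    - [0,0,0.015]
    - [0,0,0.018]
    - [0,0,0.018]
  turn:
    - [0,0,0]
    - [0,0,0]
    - [0,0,0]
    - [0,0,0]
    - [0,0,0]

```text
t: 8.22
tcp_pos: [0.4772, -0.138, 0.0266]
tool_rot: [0.575, 0.818, 0.0, 0.0]
force: [-0.2, 0.1, -0.8]
finger_gap: 0.659
gripper_force: 0.0
```

```bash
python3 -c "
from h import *
S();D([.4725,-.1355,.02])"
```

```text
{'t': 8.217, 'tcp_pos': [0.477, -0.138, 0.027], 'force': [-0.225, 0.148, -0.843], 'finger_gap': 0.659, 'gripper_force': 0.0}
[0.0049, -0.0045, 0.0083] [0.0, 0.0001, 0.0015] rows 0.2
```

Emit:
apply_moves:
  claw: [0.32,0.32,0.32,0.32,0.32]
  travel:
    - [0.005,-0.0045,0]
    - [0.005,-0.0045,0.004]
    - [0.005,-0.0045,0.0075]
    - [0.005,-0.0045,0.0075]
    - [0.005,-0.0045,0.0075]
  turn:
    - [0,0,0]
    - [0,0,0]
    - [0,0,0]
    - [0,0,0]
    - [0,0,0]

```text
t: 8.63
tcp_pos: [0.4723, -0.1354, 0.0205]
tool_rot: [0.575, 0.818, -0.0, -0.0]
force: [0.4, 0.9, 0.3]
finger_gap: 0.659
gripper_force: 0.0
```

Emit:
apply_moves:
  claw: [0.1,0,-0.3,-0.5,-0.5]
  travel:
    - [0,0,0]
    - [0,0,0]
    - [0,0,0]
    - [0,0,0]
    - [0,0,0]
  turn:
    - [0,0,0]
    - [0,0,0]
    - [0,0,0]
    - [0,0,0]
    - [0,0,0]
  newtons: 30

```text
t: 9.05
tcp_pos: [0.4724, -0.1355, 0.0209]
tool_rot: [0.575, 0.818, 0.0, 0.0]
force: [-0.6, -0.0, 4.4]
finger_gap: 0.453
gripper_force: 30.2
```

Gripped, 38.5 mm by the gap reading, which reads about 2 mm low just as it did on the bar. Lifting.

Emit:
apply_moves:
  claw: [-0.5,-0.5,-0.5,-0.5,-0.5]
  travel:
    - [0,0,-0.01]
    - [0,0,-0.03]
    - [0,0,-0.06]
    - [0,0,-0.09]
    - [0,0,-0.11]
  turn:
    - [0,0,0]
    - [0,0,0]
    - [0,0,0]
    - [0,0,0]
    - [0,0,0]

```text
t: 9.47
tcp_pos: [0.4727, -0.1356, 0.1105]
tool_rot: [0.575, 0.818, 0.0, 0.001]
force: [0.0, 0.4, -1.1]
finger_gap: 0.463
gripper_force: 30.4
```

Emit:
apply_moves:
  claw: [-0.5,-0.5,-0.5]
  travel:
    - [0,0,0]
    - [0,0,0]
    - [0,0,0]
  turn:
    - [0,0,0]
    - [0,0,0]
    - [0,0,0]

```text
t: 9.72
tcp_pos: [0.4717, -0.1351, 0.1081]
tool_rot: [0.575, 0.818, -0.0, -0.001]
force: [-0.8, -0.5, -0.6]
finger_gap: 0.461
gripper_force: 30.4
```

```bash
python3 -c "
from h import *
S();D([.535,.179,.115],[.535,.179,.01])"
```

```text
{'t': 9.717, 'tcp_pos': [0.472, -0.135, 0.108], 'force': [-0.783, -0.478, -0.579], 'finger_gap': 0.461, 'gripper_force': 30.439}
[0.3428, 0.2072, -0.0084] [-0.0002, -0.0003, 0.0014] rows 7.7
[0.3427, 0.2073, 0.1228] [-0.0002, -0.0003, 0.0014] rows 8.0
```

Emit:
apply_moves:
  claw: [-0.5,-0.5,-0.5,-0.5,-0.5]
  travel:
    - [0.02,0.012,0]
    - [0.055,0.033,0]
    - [0.095,0.057,0]
    - [0.135,0.082,0]
    - [0.175,0.106,0]
  turn:
    - [0,0,0]
    - [0,0,0]
    - [0,0,0]
    - [0,0,0]
    - [0,0,0]

```text
t: 10.13
tcp_pos: [0.5039, 0.0265, 0.107]
tool_rot: [0.576, 0.818, -0.001, -0.002]
force: [0.9, -0.2, -0.1]
finger_gap: 0.459
gripper_force: 30.4
```

Emit:
apply_moves:
  claw: [-0.5,-0.5,-0.5,-0.5,-0.5]
  travel:
    - [0.04,0.024,0]
    - [0.08,0.048,0]
    - [0.12,0.072,0]
    - [0.15,0.09,0]
    - [0.168,0.101,0]
  turn:
    - [0,0,0]
    - [0,0,0]
    - [0,0,0]
    - [0,0,0]
    - [0,0,0]

```text
t: 10.55
tcp_pos: [0.5346, 0.182, 0.1068]
tool_rot: [0.574, 0.819, -0.001, -0.001]
force: [0.8, -0.1, -0.6]
finger_gap: 0.46
gripper_force: 30.4
```

Emit:
apply_moves:
  claw: [-0.5,-0.5,-0.5,-0.5,-0.5]
  travel:
    - [0,0,0]
    - [0,0,0]
    - [0,0,0.03]
    - [0,0,0.06]
    - [0,0,0.085]
  turn:
    - [0,0,0]
    - [0,0,0]
    - [0,0,0]
    - [0,0,0]
    - [0,0,0]

```text
t: 10.97
tcp_pos: [0.5343, 0.1772, 0.0389]
tool_rot: [0.576, 0.818, -0.001, -0.001]
force: [0.3, -0.1, -0.3]
finger_gap: 0.46
gripper_force: 30.5
```

Emit:
apply_moves:
  claw: [-0.5,-0.5,-0.5]
  travel:
    - [0,0,0.005]
    - [0,0,0.01]
    - [0,0,0.01]
  turn:
    - [0,0,0]
    - [0,0,0]
    - [0,0,0]

```text
t: 11.22
tcp_pos: [0.535, 0.1778, 0.032]
tool_rot: [0.576, 0.818, -0.001, -0.001]
force: [1.0, -0.8, -1.0]
finger_gap: 0.459
gripper_force: 30.5
```

```bash
python3 -c "
from h import *
S();D([.535,.179,.007])"
```

```text
{'t': 11.217, 'tcp_pos': [0.535, 0.178, 0.032], 'force': [1.04, -0.824, -0.983], 'finger_gap': 0.459, 'gripper_force': 30.465}
[0.0014, 0.0006, 0.0312] [-0.0005, -0.0001, 0.001] rows 0.6
```

Emit:
apply_moves:
  claw: [-0.5,-0.5,-0.5,-0.5,-0.5]
  travel:
    - [0,0,0.01]
    - [0,0,0.018]
    - [0,0,0.025]
    - [0,0,0.029]
    - [0,0,0.031]
  turn:
    - [0,0,0]
    - [0,0,0]
    - [0,0,0]
    - [0,0,0]
    - [0,0,0]

```text
t: 11.63
tcp_pos: [0.5351, 0.1788, 0.0074]
tool_rot: [0.575, 0.818, -0.0, -0.0]
force: [-0.5, -0.4, -0.6]
finger_gap: 0.458
gripper_force: 30.5
```

Emit:
apply_moves:
  claw: [-0.5,-0.5,-0.5]
  travel:
    - [0,0,0.0005]
    - [0,0,0.001]
    - [0,0,0.001]
  turn:
    - [0,0,0]
    - [0,0,0]
    - [0,0,0]

```text
t: 11.88
tcp_pos: [0.5355, 0.1789, 0.0071]
tool_rot: [0.575, 0.818, 0.0, 0.0]
force: [-0.1, 0.1, -1.2]
finger_gap: 0.451
gripper_force: 30.5
```

Emit:
apply_moves:
  claw: [-0.5,-0.5,-0.5,-0.5]
  travel:
    - [0,0,0.001]
    - [0,0,0.002]
    - [0,0,0.0025]
    - [0,0,0.0025]
  turn:
    - [0,0,0]
    - [0,0,0]
    - [0,0,0]
    - [0,0,0]

```text
t: 12.22
tcp_pos: [0.5353, 0.1788, 0.005]
tool_rot: [0.575, 0.818, -0.0, -0.0]
force: [-1.1, 0.6, -0.5]
finger_gap: 0.459
gripper_force: 30.5
```

Emit:
apply_moves:
  claw: [-0.5,-0.5,-0.5]
  travel:
    - [0,0,0.0006]
    - [0,0,0.0012]
    - [0,0,0.0012]
  turn:
    - [0,0,0]
    - [0,0,0]
    - [0,0,0]

```text
t: 12.47
tcp_pos: [0.5354, 0.1788, 0.0049]
tool_rot: [0.575, 0.818, 0.0, 0.0]
force: [-1.4, -0.6, 6.2]
finger_gap: 0.46
gripper_force: 31.0
```

Touchdown at 6 N. Releasing gently, then up.

Emit:
apply_moves:
  claw: [-0.05,0.1,0.25,0.32,0.32]
  travel:
    - [0,0,-0.0005]
    - [0,0,-0.0005]
    - [0,0,-0.0005]
    - [0,0,-0.0005]
    - [0,0,-0.0005]
  turn:
    - [0,0,0]
    - [0,0,0]
    - [0,0,0]
    - [0,0,0]
    - [0,0,0]

```text
t: 12.88
tcp_pos: [0.5353, 0.1788, 0.0043]
tool_rot: [0.575, 0.818, -0.0, -0.0]
force: [0.6, 0.5, 0.3]
finger_gap: 0.66
gripper_force: 0.0
```

Emit:
apply_moves:
  claw: [0.32,0.32,0.32,0.32,0.32]
  travel:
    - [0,0,-0.015]
    - [0,0,-0.05]
    - [0,0,-0.1]
    - [0,0,-0.15]
    - [0,0,-0.2]
  turn:
    - [0,0,0]
    - [0,0,0]
    - [0,0,0]
    - [0,0,0]
    - [0,0,0]

```text
t: 13.3
tcp_pos: [0.5348, 0.1787, 0.1666]
tool_rot: [0.575, 0.818, -0.0, -0.0]
force: [1.1, -0.5, 0.2]
finger_gap: 0.658
gripper_force: 0.0
```

Emit:
apply_moves:
  claw: [0.32,0.32,0.32,0.32,0.32]
  travel:
    - [0.03,0,-0.02]
    - [0.06,0,-0.03]
    - [0.1,0,-0.03]
    - [0.14,0,-0.03]
    - [0.16,0,-0.03]
  turn:
    - [0,0,0]
    - [0,0,0]
    - [0,0,0]
    - [0,0,0]
    - [0,0,0]

```text
t: 13.72
tcp_pos: [0.4905, 0.3019, 0.1899]
tool_rot: [0.575, 0.818, 0.001, -0.0]
force: [-0.0, -0.4, -0.5]
finger_gap: 0.659
gripper_force: 0.0
```

```bash
python3 -c "
from h import *
S();s=snap('scene');t=snap('top')
im=np.zeros((480,800,3),np.uint8)
im[:,:400]=cv2.resize(s['pixels'][205:325,120:320],(400,240),interpolation=2).repeat(2,0)[:480] if 0 else np.vstack([cv2.resize(s['pixels'][210:310,130:330],(400,240),interpolation=2),cv2.resize(t['pixels'][130:250,240:440],(400,240),interpolation=2)])
im[:,400:]=cv2.resize(s['pixels'][210:290,260:330],(400,480),interpolation=2)
cv2.imwrite('pics/c3.png',im[:,:,::-1])
P=cloud(s);p=s['pixels'].astype(int);c=(p[:,:,0]-p[:,:,2]>25);m=np.zeros_like(c);m[215:280,265:322]=c[215:280,265:322]
q=P[m];q=q[~np.isnan(q[:,0])];print(len(q),np.median(q,0),np.percentile(q[:,2],[50,95]))
F=P[220:330,120:220].reshape(-1,3);print('max z lid',np.nanmax(F[:,2]))"
```

```text
{'t': 13.717, 'tcp_pos': [0.491, 0.302, 0.19], 'force': [-0.006, -0.364, -0.463], 'finger_gap': 0.659, 'gripper_force': 0.0}
88 [0.53390297 0.17949893 0.02660471] [0.02660471 0.03128924]
max z lid 0.1477369914503194
```

View pics/c3.png

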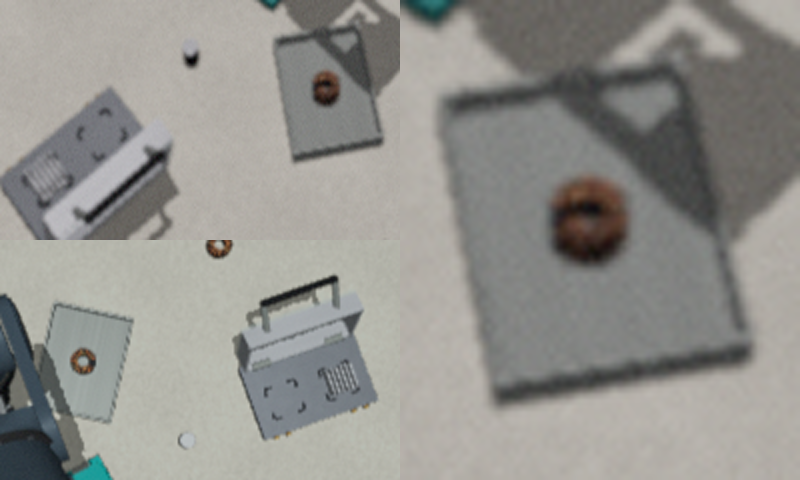

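The choke lies flat in the middle of the tray (crop (590,220), top at z .027 = 4 + 22.5 mm). The lid is open, the heat sink is in its nest and the arm is clear.

```bash
python3 -c "
from h import *
print(manip.sign_off())"
```

```text
the job is handed in; nothing more can be done
None
```

I handed in the job at about 14 s of the 54 s. At the last look, the lid stood open past upright, the choke lay flat in the middle of the steel tray, the heat sink was in its nest and the arm touched nothing; the hand-in gave no verdict.

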